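# Fill the cup from the feed hopper and shut its slide gate

### The job

Stand the orange cup upright on the worktop under the spout of the feed hopper, then pull the hopper's red-handled slide gate open against its spring and hold it until all six yellow balls have run down into the cup. Then push the gate fully home by hand (its spring does not close it all the way), leaving the filled cup standing under the spout and the other things on the worktop where they were.

Things in the scene. Friction and masses are not known exactly. Their poses are not given: they have to be found in the camera images.
- hopper: Feed hopper fixed to the worktop; origin at table height on the axis of its clear cone, z up. Cone rim 116 mm across at height 300, throat 57 mm; blue column at its +x side; foot plate x -55..+65, y -80..+60 mm. The gate below the throat pulls out to the hopper's -x (towards the robot). Below it a steel chute 58 mm wide leads down to -y into a spout. Gate guides end at x -56, y +-41 mm.
- spout (a point): Centre of the spout's open lower end, 80 mm above the worktop, at hopper x 0, y -132 mm; axes as the hopper's. Opening 52 mm (x) by 34 mm (y); its steel walls rise to height 170 mm, outer faces 29 mm from the centre along x, 20 mm along y. The chute's post ends at hopper y -71 mm.
- gate (a joint): Opening of the slide gate in m: 0 fully home (shut, hard stop; the start), 0.050 fully out. Friction about 3 N, and a return spring of 260 N/m towards 0.004: about 15 N hold it at 0.048; let go, it springs back only to about 0.010-0.017 and must be pushed from there. The balls pass freely from about 0.035 on.
- gate_grip (a point): Grip point of the gate's red upright handle, 221 mm above the worktop, at hopper x -66 mm, y 0 when shut; axes as the hopper's. Block 16 (x) by 12 (y, grip width) by 36 mm high (top at 235), on a 10 mm wide neck. The cone's rim overhangs it: a gripper pointing straight down would strike the cone, so come in tilted 35 to 45 degrees, fingers pointing down and to the hopper's +x.
- cup: Loose orange round cup with a side handle, about 0.15 kg; origin at the centre of its underside, z up. Height 62 mm, 74 mm across the rim, 68 mm inside, floor 4 mm. The handle points to the cup's -x.
- cup_grip (a point): Centre of the black handle block of the cup, 86 mm from the cup's axis along its -x and 45 mm above its underside; axes as the cup's. The block is 34 mm (x) by 14 mm (y, the grip width) by 30 mm high (30 to 60 mm above the underside).
- cup_mouth (a point): Centre of the cup's rim, 62 mm above its underside.
- ball0_center (a point): Centre of yellow ball 1 of six, 20 mm in diameter, 12 g; they start in the hopper on the shut gate.
- ball1_center (a point): Centre of yellow ball 2 of six, 20 mm in diameter, 12 g; they start in the hopper on the shut gate.
- ball2_center (a point): Centre of yellow ball 3 of six, 20 mm in diameter, 12 g; they start in the hopper on the shut gate.
- ball3_center (a point): Centre of yellow ball 4 of six, 20 mm in diameter, 12 g; they start in the hopper on the shut gate.
- ball4_center (a point): Centre of yellow ball 5 of six, 20 mm in diameter, 12 g; they start in the hopper on the shut gate.
- ball5_center (a point): Centre of yellow ball 6 of six, 20 mm in diameter, 12 g; they start in the hopper on the shut gate.
- kapton_roll: Bystander: roll of amber tape lying flat, 72 mm across, 13 mm high; origin under its centre. Leave alone.
- heat_sink: Bystander: finned heat sink 50x50x27 mm; origin under its centre. Leave alone.
- marker: Bystander: black marker pen lying down, 131 mm long along its y, 17 mm thick; origin under its centre. Leave alone.
- pen_blue: Bystander: blue pen lying down, 140 mm long along its y; origin under its centre. Leave alone.
- drive_caddy: Bystander: flat black drive caddy 73x106x14 mm; origin under its centre. Leave alone.

How it is judged:
By the outcome, as a careful person would: the job done as asked, in the order asked, and still so for the second after the job is handed in, with the robot touching nothing.
It also fails if it takes over 45 s, if anything falls off the work surface, if the arm or the gripper's body presses on something with over 40 N, if the wrist force passes 120 N, or if a joint passes its speed limit or range.

### The arm

A 6-joint arm with a two-finger parallel gripper is mounted at the origin on a cart in front of the work surface, level with it; the furniture and walls round the work are solid. World frame = base frame: x ahead of the robot, y to its left, z up, the work surface at z = 0. Lengths are in mm, angles in rad, forces in N, time in s.
With the tool pointing down it reaches from about 350 to 975 mm from the base axis. Payload 7.1 kg.
Tool frame: the origin (TCP) lies between the finger pads; the fingertips stand 17 mm ahead of it and the grasp point (between the pads) lies 2 mm behind it; z points along the fingers, y is the line along which they close (so a half turn about z gives the same grasp; the last joint's range is limited). The gripper opens to 88 mm and grips with 3 to 60 N. Pads are 20 mm wide; open, the fingers measure 115 mm over their backs; the gripper's body (75 mm by 178 mm) begins 61 mm behind the grasp point.
Start: joints at [1.188, 0.423, 1.63, -0, 1.089, -0.019], TCP at [222.36, 584.09, 239.675] pointing down, gripper open.
Joint ranges: [-3, 3], [-0.9, 2.11], [0.09, 2.58], [-1.31, 4.45], [0.11, 2.69], [-2.54, 2.54]. Speed limits (rad/s): [2.39, 2.39, 3.01, 3.14, 3.14, 3.14].

### API

Orientations are given as a rotation vector (axis times angle).
In Python, from workcell import ctrl gives the robot as it stands.
- The arm moves only by the shell command python3 jog.py 'ROWS' [OPENING]. ROWS is a JSON list of rows, 1 to 5 of them, each written [[dx, dy, dz], [rx, ry, rz]]: dx, dy, dz in mm, then a rotation vector rx, ry, rz in rad; each row shifts and turns the commanded pose from where the row before left it, along the tool's axes as they then stand; what a row does not reach is not made up. A row lasts 1/12 s, in which the tool goes at most 41.7 mm and 0.125 rad, less where a joint would pass 70% of its speed; a pose out of reach is approached as far as the arm can. OPENING is the finger opening in mm, set as the command begins (- or left out keeps the last). The fingers move at their own pace and stop on an object; the grip force is fixed at half the most. Time passes only in rows, so rows that do not move let the fingers close. It prints the time, the measured TCP pose, the force, the opening and the grip force at its end. Input that does not fit is refused with a message, and nothing moves.
- ctrl.get_obs(): the state, without advancing time (a new reading comes with each control period).
- ctrl.get_image(name): name is "scene" or "side" or "wrist"; returns a dict with "img" (480x640x3 uint8, red, green, blue), "fx", "fy", "cx", "cy" (pixels), "R" (3x3) and "t" (3): a world point X has camera coordinates R X + t. Camera axes: x right, y down, z forward; pixel columns grow to the right and rows downward; lengths in mm; the calibration is good to about 2 mm. The wrist camera is an equidistant fisheye: a pixel r from the principal point sees the ray r / f radians off the axis. A picture is of the moment at which its call begins. There is no depth.
- ctrl.close_job(): hands the job in; it is judged then, once.
The state is a dict: "t": time; "qpos": joint angles; "qvel": joint speeds; "joint_torque": joint torques, N m; "ee_pos": TCP position; "orientation": TCP orientation; "ft_force": force on the tool from outside, world axes, zero at the start; "moment": the same for the moment, N m; "width": finger opening in mm; "grasp_force": force on a finger pad.
Only numpy, scipy, OpenCV 4.12 (cv2) and the standard library are available. Lean on these libraries where they do the work, as an engineer would, in place of code of your own. Each camera call takes 0.05 s, during which the arm holds its last target. There are 200 camera calls.

## Working session

There is one attempt and no reset: what is moved stays moved. The work goes in short steps, Python scripts to look and compute and a shell command to move; the robot and the scene stay as the last step left them, time stands still between calls to the robot, and variables do not carry over. Pictures are saved under pics/ and viewed, at most 10 in all, crops included, and the job is handed in when it is done.

```bash
ls; mkdir -p pics
python3 - <<'E'
from workcell import ctrl
import cv2
for n in ("scene","side"):
    d=ctrl.get_image(n); cv2.imwrite(f"pics/{n}0.png",d["img"][:,:,::-1])
    print(n,d["fx"],d["fy"],d["cx"],d["cy"],d["R"],d["t"])
o=ctrl.get_obs(); print(o)
E
```

```text
jog.py
pics
workcell.py
scene 494.6410709863311 494.6410709863311 322.319494923763 237.71463814927955 [[-8.99630867e-01 -4.36650517e-01  7.93382846e-04]
 [-2.64537789e-01  5.43579723e-01 -7.96580719e-01]
 [ 3.47396116e-01 -7.16838483e-01 -6.04531660e-01]] [ 561.43228778  124.08420149 1433.48707909]
side 594.1728768545694 594.1728768545694 314.97688717937837 233.47970500150993 [[ 0.8195951  -0.57272372  0.0158559 ]
 [-0.31410442 -0.47229916 -0.82357265]
 [ 0.47916832  0.67001571 -0.56698913]] [-296.4365176   416.22183733  989.87097192]
{'t': 0.1, 'qpos': array([ 1.18796378e+00,  4.23753849e-01,  1.63061472e+00, -1.74937300e-05,
        1.08860738e+00, -1.90018573e-02]), 'qvel': array([-0.00137167, -0.001394  , -0.00336208, -0.00017489, -0.00032401,
       -0.0006298 ]), 'joint_torque': array([-6.16051002e-04, -5.45610738e+01, -2.74321836e+01,  6.45708083e-02,
        1.88804709e-02, -3.20516460e-05]), 'ee_pos': array([222.21050615, 583.64482794, 238.98557058]), 'orientation': array([-5.68297092e-01, -3.08949821e+00,  2.13384231e-03]), 'ft_force': array([-0.5584107 ,  0.04013824, -0.24437345]), 'moment': array([0.01255769, 0.01232476, 0.00084008]), 'grasp_force': 0.0, 'width': 87.85299198530271}
```
View pics/scene0.png

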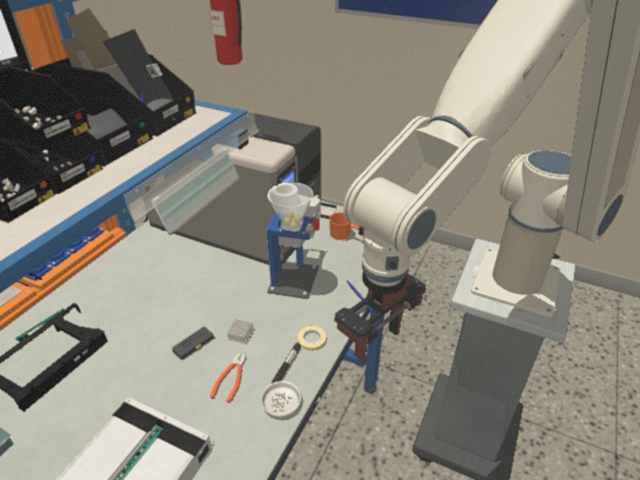

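View pics/side0.png

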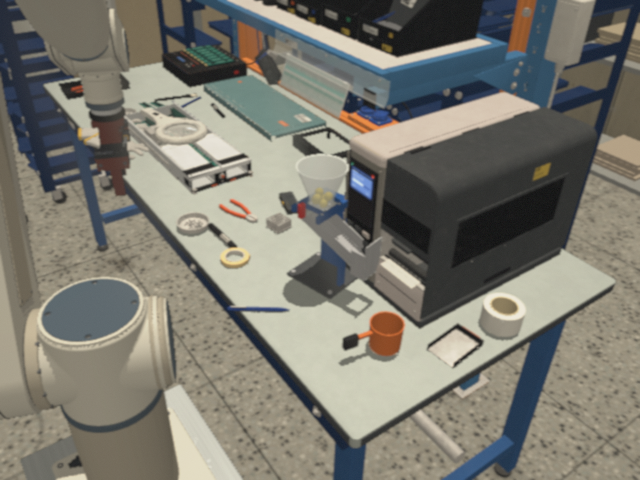

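Run:
```python
import cv2, numpy as np
a=cv2.imread("pics/side0.png"); b=cv2.imread("pics/scene0.png")
z=lambda im,x0,y0,x1,y1,s: cv2.resize(im[y0:y1,x0:x1],None,fx=s,fy=s,interpolation=cv2.INTER_CUBIC)
c=np.zeros((600,800,3),np.uint8)
p=z(a,280,150,400,330,3.33); c[:p.shape[0],:p.shape[1]]=p[:600]
p=z(b,255,175,355,305,4); c[:p.shape[0],400:400+p.shape[1]]=p
cv2.imwrite("pics/crop1.png",c)
```

View pics/crop1.png

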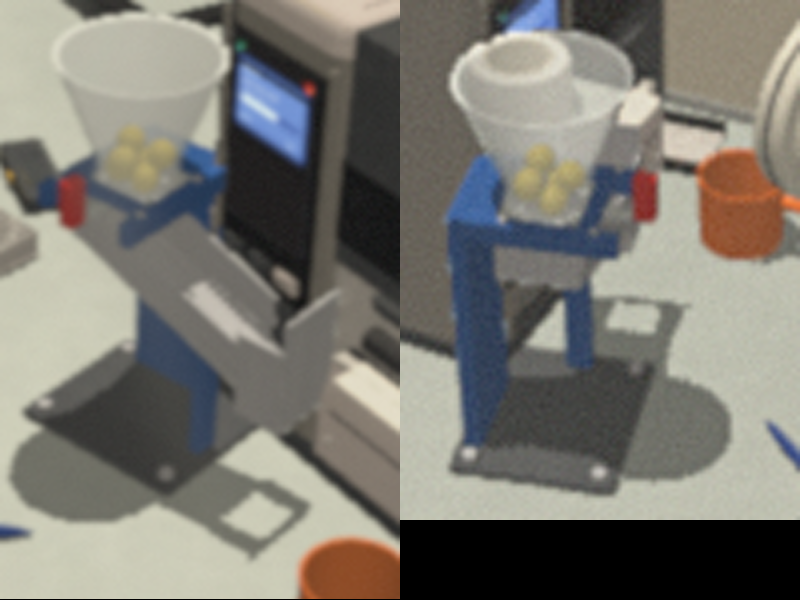

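```bash
cat > h.py <<'E'
import numpy as np, cv2
from scipy.optimize import least_squares, minimize
C={}
C["scene"]=dict(f=494.641071,c=np.array([322.319495,237.714638]),R=np.array([[-8.99630867e-01,-4.36650517e-01,7.93382846e-04],[-2.64537789e-01,5.43579723e-01,-7.96580719e-01],[3.47396116e-01,-7.16838483e-01,-6.04531660e-01]]),t=np.array([561.43228778,124.08420149,1433.48707909]))
C["side"]=dict(f=594.172877,c=np.array([314.976887,233.479705]),R=np.array([[0.8195951,-0.57272372,0.0158559],[-0.31410442,-0.47229916,-0.82357265],[0.47916832,0.67001571,-0.56698913]]),t=np.array([-296.4365176,416.22183733,989.87097192]))
def proj(n,X):
    k=C[n]; p=np.atleast_2d(X)@k["R"].T+k["t"]; return k["f"]*p[:,:2]/p[:,2:]+k["c"]
def onplane(n,uv,z):
    k=C[n]; d=k["R"].T@np.array([*((np.array(uv)-k["c"])/k["f"]),1]); o=-k["R"].T@k["t"]; return o+d*(z-o[2])/d[2]
def pose(p,X):
    c,s=np.cos(p[2]),np.sin(p[2]); X=np.atleast_2d(X).astype(float)
    return np.c_[p[0]+c*X[:,0]-s*X[:,1],p[1]+s*X[:,0]+c*X[:,1],X[:,2]]
E
cat > fit.py <<'E'
from h import *
obs=[("side",(25,410),(-55,60,5)),("side",(165,493),(-55,-80,5)),("side",(72,200),(-66,0,217)),
("scene",(450,468),(65,60,5)),("scene",(612,492),(-55,60,5)),("scene",(655,365),(-55,-80,5)),("scene",(645,196),(-66,0,217))]
def px(n,uv): return np.array(uv)/3.33+[280,150] if n=="side" else (np.array(uv)-[400,0])/4+[255,175]
th=np.linspace(0,6.283,73); rim=np.c_[58*np.cos(th),58*np.sin(th),0*th+300]
def res(p):
    r=[proj(n,pose(p,X))[0]-px(n,uv) for n,uv,X in obs]
    for n,l,rr,top in (("side",(53,55),(228,65),(140,13)),("scene",(450,85),(634,75),(541,32))):
        q=proj(n,pose(p,rim)); r+=[[q[:,0].min()-px(n,l)[0],q[:,0].max()-px(n,rr)[0]],[q[:,1].min()-px(n,top)[1],0]]
    return np.concatenate(r)
s=least_squares(res,[500,-100,0],loss="soft_l1"); print("hopper",s.x); print(res(s.x).reshape(-1,2).round(1))
H=s.x; print("spout",pose(H,[0,-132,80]),"grip",pose(H,[-66,0,221]))
print("spout corners px side",((proj("side",pose(H,[[-29,-152,80],[29,-152,80],[-29,-112,80]]))-[280,150])*3.33).round())
# cup
for n,(x0,y0,x1,y1) in (("side",(330,300,420,365)),("scene",(325,205,360,245))):
    im=cv2.imread(f"pics/{n}0.png"); hsv=cv2.cvtColor(im,cv2.COLOR_BGR2HSV)
    m=((hsv[...,0]<16)&(hsv[...,1]>150)&(hsv[...,2]>90)).astype(np.uint8); k=np.zeros_like(m);k[y0:y1,x0:x1]=1;m*=k
    if n=="side":
        m0=cv2.morphologyEx(m,cv2.MORPH_OPEN,np.ones((13,13)))
        d=((hsv[...,2]<60)&(k>0)).astype(np.uint8); d[:,366:]=0; d[:335,:]*=1
        nn,lab,st,ce=cv2.connectedComponentsWithStats(d); i=1+np.argmax(st[1:,4]); print("dark",st[i],ce[i], "block xy",onplane("side",ce[i],45))
    else: m0=m.copy()
    ys,xs=np.nonzero(m0); print(n,"ext",xs.min(),xs.max(),ys.min(),ys.max()); C[n]["m"]=m0
cyl=np.r_[np.c_[37*np.cos(th),37*np.sin(th),0*th+62],np.c_[35*np.cos(th),35*np.sin(th),0*th]]
def cost(p):
    m=np.zeros((480,640),np.uint8); h=cv2.convexHull((proj("side",cyl+[p[0],p[1],0])*16).astype(np.int32).reshape(-1,1,2)); cv2.fillConvexPoly(m,h,1,shift=4)
    a=C["side"]["m"]; return -(m&a).sum()/(m|a).sum()
c0=onplane("side",(386,335),31)[:2]
b=minimize(cost,c0,method="Nelder-Mead",options=dict(initial_simplex=[c0,c0+[20,0],c0+[0,20]])); print("cup",b.x,b.fun)
q=proj("scene",cyl+[*b.x,0]); print("scene pred ext",q.min(0),q.max(0))
E
python3 fit.py
```

```text
hopper [ 501.17279685  -67.15664017 -604.71612723]
[[107.1  75.1]
 [ 13.6  80.7]
 [ 75.9  67.2]
 [ 86.7 -82.9]
 [ 33.4 -70.3]
 [ 63.2 -28.3]
 [ 44.2 -47. ]
 [ 77.3  93.1]
 [ 85.5   0. ]
 [ 82.4  75.4]
 [-49.1   0. ]]
spout [[369.28081735 -72.49571713  80.        ]] grip [[498.50325837  -1.21065041 221.        ]]
spout corners px side [[145. 757.]
 [212. 825.]
 [202. 724.]]
dark [344 335  13  14 134] [349.97761194 341.73134328] block xy [466.54475735  27.24475077  45.        ]
side ext 371 401 313 353
scene ext 329 358 213 238
cup [602.85934845 -38.69002939] 0.0
scene pred ext [322.02551855 199.58112093] [344.44119886 227.0947212 ]fit.py:27: RuntimeWarning: overflow encountered in scalar negative
  a=C["side"]["m"]; return -(m&a).sum()/(m|a).sum()
```

```bash
sed -i 's/return -(m&a).sum()/return -1.0*(m\&a).sum()/; s/^s=least_squares.*; print("hopper"/i0=onplane("side",px("side",(165,400)),5); print(i0)\ns=least_squares(res,[i0[0],i0[1],0],loss="soft_l1",x_scale=[100,100,1]); print("hopper"/' fit.py; python3 fit.py
```

```text
[601.86127591 281.15483078   5.        ]
hopper [5.74527127e+02 2.86580597e+02 2.43029094e-01]
[[-1.6 -0.2]
 [ 0.3  0.1]
 [-0.3  0.1]
 [-1.  -0.4]
 [ 0.2 -0.2]
 [ 0.2 -0.6]
 [-0.  -0.4]
 [-0.8  0.2]
 [-0.3  0. ]
 [-0.2 -0.1]
 [-1.2  0. ]]
spout [[606.29210919 158.45961584  80.        ]] grip [[510.46663613 270.69810617 221.        ]]
spout corners px side [[278. 436.]
 [329. 396.]
 [230. 411.]]
dark [344 335  13  14 134] [349.97761194 341.73134328] block xy [466.54475735  27.24475077  45.        ]
side ext 371 401 313 353
scene ext 329 358 213 238
cup [553.51578156  20.55786489] -0.7867494824016563
scene pred ext [327.83455027 212.12849629] [351.10293326 240.83555428]
```

```bash
cat > rel.py <<'E'
# usage: rel.py x y z psi tilt  (target TCP) -> tool-axis turn, then shift after the turn
import sys, numpy as np
from scipy.spatial.transform import Rotation as Ro
from workcell import ctrl
from h import *
def Rt(psi,t):
    z=np.array([np.sin(t)*np.cos(psi),np.sin(t)*np.sin(psi),-np.cos(t)]); y=np.array([-np.sin(psi),np.cos(psi),0]); return np.c_[np.cross(y,z),y,z]
o=ctrl.get_obs(); R0=Ro.from_rotvec(o["orientation"]); a=list(map(float,sys.argv[1:])); T=Ro.from_matrix(Rt(a[3],a[4]))
print("turn",(R0.inv()*T).as_rotvec().round(3),"shift after turn",(T.inv().apply(np.array(a[:3])-o["ee_pos"])).round(1),"shift in present axes",R0.inv().apply(np.array(a[:3])-o["ee_pos"]).round(1),"q",o["qpos"].round(2),"pos",o["ee_pos"].round(1))
E
python3 rel.py 437 29.5 122 -0.077 0.436
python3 - <<'E'
from h import *
for n,uv in [("side",(230,308)),("side",(288,310)),("side",(427,318)),("side",(347,275))]: print(uv,onplane(n,uv,0).round())
print(onplane("side",(408,290),50))
E
```

```text
turn [-0.064 -0.433 -0.282] shift after turn [-183.4 -536.   214.5] shift in present axes [-397.9 -441.3  117.6] q [ 1.19  0.42  1.63 -0.    1.09 -0.02] pos [222.2 583.6 239. ]
(230, 308) [335. 300.  -0.]
(288, 310) [441. 220.   0.]
(427, 318) [685.  24.   0.]
(347, 275) [630. 247.   0.]
[670.96044707  78.80978039  50.        ]
```

```bash
python3 - <<'E'
from h import *
for uv in [(364,281),(375,291),(399,312),(420,324)]: print(uv,onplane("side",uv,0).round())
E
python3 jog.py '[[[0, 0, 0], [-0.015, -0.108, -0.07]], [[0, 0, 0], [-0.016, -0.108, -0.07]], [[0, 0, 0], [-0.016, -0.108, -0.071]], [[0, 0, 0], [-0.016, -0.108, -0.071]]]' 88
python3 rel.py 437 29.5 122 -0.077 0.436
```

```text
(364, 281) [650. 205.   0.]
(375, 291) [648. 161.   0.]
(399, 312) [646.  74.   0.]
(420, 324) [659.  18.  -0.]
t: 0.43
ee_pos: [222.6, 584.7, 240.2]
orientation: [0.116, 2.716, -0.02]
ft_force: [0.9, 0.2, -0.5]
width: 88.2
grasp_force: 0.0
turn [ 0.    -0.012 -0.008] shift after turn [-182.6 -537.   215.5] shift in present axes [-189.7 -535.5  213.1] q [ 1.38  0.42  1.7  -0.5   1.03  0.16] pos [222.6 584.7 240.2]
```

```bash
python3 jog.py '[[[-12, -33, 13], [0, -0.012, -0.008]], [[-12, -33, 13], [0, 0, 0]], [[-12, -33, 13], [0, 0, 0]], [[-12, -33, 13], [0, 0, 0]], [[-12, -33, 13], [0, 0, 0]]]'
python3 jog.py '[[[-12, -33, 13], [0, 0, 0]], [[-12, -33, 13], [0, 0, 0]], [[-12, -33, 13], [0, 0, 0]], [[-12, -33, 13], [0, 0, 0]], [[-12, -33, 13], [0, 0, 0]]]'
python3 jog.py '[[[-12, -33, 13], [0, 0, 0]], [[-12, -33, 13], [0, 0, 0]], [[-12, -33, 13], [0, 0, 0]], [[-12, -33, 13], [0, 0, 0]], [[-12, -33, 13], [0, 0, 0]]]'
python3 rel.py 437 29.5 122 -0.077 0.436
python3 - <<'E'
from workcell import ctrl
import cv2,numpy as np
a=ctrl.get_image("side")["img"]; b=ctrl.get_image("wrist"); np.savez("w.npz",**b)
z=cv2.resize(a[290:370,330:420],(400,356),interpolation=cv2.INTER_CUBIC); w=cv2.resize(b["img"],(400,300))
c=np.zeros((360,800,3),np.uint8); c[:356,:400]=z; c[:300,400:]=w; cv2.imwrite("pics/c2.png",c[:,:,::-1])
E
```

```text
t: 0.85
ee_pos: [290.0, 411.3, 204.9]
orientation: [0.107, 2.709, -0.025]
ft_force: [0.3, 0.1, 0.5]
width: 87.7
grasp_force: 0.0
t: 1.27
ee_pos: [358.3, 240.4, 171.3]
orientation: [0.108, 2.709, -0.024]
ft_force: [1.6, 0.1, 0.2]
width: 87.6
grasp_force: 0.0
t: 1.68
ee_pos: [426.7, 69.2, 137.5]
orientation: [0.108, 2.708, -0.025]
ft_force: [0.5, 1.2, 0.4]
width: 88.0
grasp_force: 0.0
turn [-0.002 -0.005 -0.003] shift after turn [ -5.6 -38.8  19.6] shift in present axes [ -5.7 -38.7  19.7] q [ 0.22  0.24  2.37 -0.79  0.17 -0.52] pos [426.7  69.2 137.5]
```

View pics/c2.png

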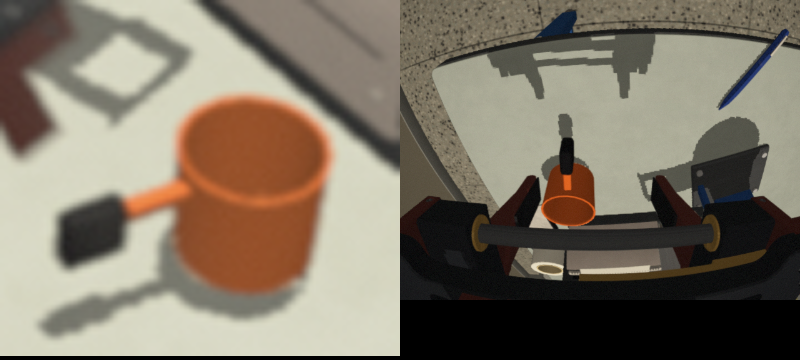

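Run:
```python
from h import *
from workcell import ctrl
from scipy.spatial.transform import Rotation as Ro
print("cup rim c",onplane("side",(330+254.5/4.444,290+151/4.444),62).round(1), "blk",onplane("side",(350.2,341.8),45).round(1))
o=ctrl.get_obs()
S=[([1.18796,.42375,1.6306,0,1.0886,-.019],[222.2,583.6,239.0],[-.5683,-3.0895,.0021]),(o["qpos"],o["ee_pos"],o["orientation"])]
Ry=lambda a:Ro.from_euler("y",a).as_matrix(); Rz=lambda a:Ro.from_euler("z",a).as_matrix()
def fk(q,p):
    h,a,L1,L2,e,L3=p; z=np.array([0,0,1.])
    A=Rz(q[0]);x=A@[a,0,h]; A=A@Ry(q[1]); x=x+A@[0,0,L1]; A=A@Ry(q[2]); x=x+A@[e,0,L2]; A=A@Rz(q[3])@Ry(q[4]); x=x+A@[0,0,L3]; return x,A@Rz(q[5])
r=least_squares(lambda p:np.concatenate([(fk(q,p)[0]-x) for q,x,_ in S]+[(p-[400,0,450,400,0,300])*1e-2]),[400,0,450,400,0,300])
print(r.x,r.fun.round(1))
for q,x,v in S: print(fk(q,r.x)[1].round(2).tolist(),Ro.from_rotvec(v).as_matrix().round(2).tolist())
```

```text
cup rim c [550.6  11.5  62. ] blk [466.8  26.8  45. ]
[325.09567664  92.39276914 426.93472135 444.68635319  79.63747064
 197.99126454] [11.  -4.4  0.   0.  -0.2 -0.  -0.7  0.9 -0.2  0.4  0.8 -1. ]
[[-0.36, -0.93, -0.0], [-0.93, 0.36, -0.0], [0.0, 0.0, -1.0]] [[-0.93, 0.36, -0.0], [0.36, 0.93, -0.0], [0.0, -0.0, -1.0]]
[[-0.09, -0.91, 0.41], [-1.0, 0.08, -0.04], [0.0, -0.42, -0.91]] [[-0.91, 0.09, 0.41], [0.08, 1.0, -0.04], [-0.42, -0.0, -0.91]]
```

```bash
python3 - <<'E'
from h import *
from workcell import ctrl
th=np.linspace(0,6.283,181); rim=np.c_[37*np.cos(th),37*np.sin(th),0*th+62]
def ext(p):
    q=proj("side",rim+[p[0],p[1],0]); b=proj("side",rim*[p[2]/37,p[2]/37,0]+[p[0],p[1],0])
    return np.array([q[:,0].min(),q[:,0].max(),q[:,1].min(),q[:,1].max(),b[:,1].max(),b[:,0].max()])
ob=np.array([176,332,94,208,293,322])/4.444+[330,330,290,290,290,330]
r=least_squares(lambda p:ext(p)-ob,[551,12,33]); print(r.x,r.fun.round(1))
im=ctrl.get_image("scene")["img"]; hsv=cv2.cvtColor(im,cv2.COLOR_RGB2HSV)
m=((hsv[...,0]<16)&(hsv[...,1]>150)&(hsv[...,2]>90)); ys,xs=np.nonzero(m[195:250,310:400]); print("scene orange",xs.min()+310,xs.max()+310,ys.min()+195,ys.max()+195)
q=proj("scene",rim+[*r.x[:2],0]); b=proj("scene",rim*[.9,.9,0]+[*r.x[:2],0]); print(q.min(0),q.max(0),b.max(0))
E
python3 rel.py 446 30.8 122 -0.17 0.25
```

```text
[552.55923189  13.15988709  35.3149259 ] [-0.1  0.8 -0.1 -1.   1.  -0.8]
scene orange 314 358 213 238
[329.09955585 211.04749242] [352.29936242 224.3175131 ] [350.45430286 239.33153944]
turn [0.026 0.179 0.077] shift after turn [-20.7 -33.1  20.9] shift in present axes [-14.1 -35.   23.1] q [ 0.21  0.24  2.36 -0.79  0.18 -0.51] pos [426.7  67.7 137.1]
```

```bash
python3 jog.py '[[[0, 0, 0], [0.013, 0.09, 0.038]], [[0, 0, 0], [0.013, 0.09, 0.038]], [[-10, -16, 10], [0, 0, 0]], [[-10, -16, 10], [0, 0, 0]]]'
python3 rel.py 467.3 26.7 43 -0.16 0.25
```

```text
t: 2.17
ee_pos: [450.4, 32.4, 126.6]
orientation: [0.179, 2.797, -0.048]
ft_force: [-1.1, 0.2, 0.5]
width: 87.7
grasp_force: 0.0
turn [-0.003  0.09   0.032] shift after turn [ 3.6 -2.9 85.3] shift in present axes [11.4 -2.5 84.7] q [ 0.1   0.29  2.28 -0.35  0.26 -1.02] pos [450.4  32.4 126.6]
```

```bash
python3 jog.py '[[[0, 0, 0], [0, 0.045, 0.016]], [[0, 0, 0], [0, 0.045, 0.016]], [[0, 0, 0], [0, 0, 0]]]'
python3 rel.py 467.3 26.7 43 -0.16 0.25
```

```text
t: 2.42
ee_pos: [450.9, 32.1, 126.6]
orientation: [0.235, 2.884, -0.033]
ft_force: [0.4, -0.2, -0.4]
width: 88.0
grasp_force: 0.0
turn [-0.003 -0.001 -0.003] shift after turn [ 4.2 -2.7 85.2] shift in present axes [ 4.  -2.5 85.2] q [ 0.09  0.3   2.23 -0.17  0.38 -1.17] pos [450.9  32.1 126.6]
```

```bash
python3 jog.py '[[[2, -1.4, 28], [0, 0, 0]], [[2, -1.3, 28], [0, 0, 0]], [[0, 0, 20], [0, 0, 0]], [[0, 0, 9], [0, 0, 0]], [[0, 0, 0], [0, 0, 0]]]'
python3 jog.py '[[[0, 0, 0], [0, 0, 0]], [[0, 0, 0], [0, 0, 0]], [[0, 0, 0], [0, 0, 0]], [[0, 0, 0], [0, 0, 0]], [[0, 0, 0], [0, 0, 0]]]' 0
python3 jog.py '[[[0, 0, 0], [0, 0, 0]], [[0, 0, 0], [0, 0, 0]]]'
python3 rel.py 467.3 26.7 43 -0.16 0.25
```

```text
t: 2.83
ee_pos: [464.4, 26.2, 40.8]
orientation: [0.233, 2.888, -0.035]
ft_force: [1.1, 0.3, 0.5]
width: 87.6
grasp_force: 0.0
t: 3.25
ee_pos: [466.0, 24.8, 43.3]
orientation: [0.237, 2.883, -0.034]
ft_force: [0.9, 0.2, 0.6]
width: 58.0
grasp_force: 0.0
t: 3.42
ee_pos: [465.8, 24.6, 42.9]
orientation: [0.237, 2.884, -0.035]
ft_force: [0.7, -0.5, -0.2]
width: 44.8
grasp_force: 0.0
turn [-0.004 -0.001 -0.004] shift after turn [-1.1  2.3  0.2] shift in present axes [-1.1  2.3  0.2] q [ 0.06  0.51  2.22 -0.35  0.17 -1.  ] pos [465.8  24.6  42.9]
```

```bash
python3 jog.py '[[[-1, 2, 0], [0, 0, 0]], [[0, 0, 0], [0, 0, 0]], [[0, 0, 0], [0, 0, 0]], [[0, 0, 0], [0, 0, 0]], [[0, 0, 0], [0, 0, 0]]]'
python3 jog.py '[[[0, 0, 0], [0, 0, 0]], [[0, 0, 0], [0, 0, 0]]]'
```

```text
t: 3.83
ee_pos: [466.9, 26.5, 42.7]
orientation: [0.237, 2.885, -0.035]
ft_force: [-0.6, 0.7, 0.8]
width: 13.8
grasp_force: 30.0
t: 4.0
ee_pos: [466.9, 26.5, 42.7]
orientation: [0.237, 2.885, -0.035]
ft_force: [-0.7, 0.4, -0.4]
width: 13.9
grasp_force: 30.0
```

```bash
python3 jog.py '[[[-1, 0, -4], [0, 0, 0]], [[-1.4, 0, -5.5], [0, 0, 0]], [[0, 0, 0], [0, 0, 0]]]'
python3 rel.py 519.3 136.8 52 0.243 0.25
```

```text
t: 4.25
ee_pos: [467.2, 26.5, 53.4]
orientation: [0.237, 2.884, -0.035]
ft_force: [0.7, -0.1, -2.8]
width: 13.9
grasp_force: 30.0
turn [-0.104 -0.002 -0.394] shift after turn [-74.4  94.5  20.4] shift in present axes [-32.1 117.3   9.2] q [ 0.07  0.49  2.22 -0.31  0.2  -1.05] pos [467.2  26.5  53.4]
```

```bash
python3 jog.py '[[[0, 0, 0], [-0.021, 0, -0.079]], [[0, 0, 0], [-0.021, 0, -0.079]], [[0, 0, 0], [-0.021, 0, -0.079]], [[0, 0, 0], [-0.021, 0, -0.079]], [[0, 0, 0], [-0.02, 0, -0.078]]]'
python3 jog.py '[[[0, 0, 0], [0, 0, 0]], [[-10, 12, 2.7], [0, 0, 0]], [[-10, 12, 2.7], [0, 0, 0]], [[-9, 12, 2.7], [0, 0, 0]], [[-9, 12, 2.7], [0, 0, 0]]]'
python3 rel.py 519.3 136.8 52 0.243 0.25
python3 - <<'E'
from workcell import ctrl
import cv2,numpy as np
a=ctrl.get_image("side")["img"]; z=cv2.resize(a[210:370,310:430],(600,800)[::1],interpolation=cv2.INTER_CUBIC)
z=cv2.resize(a[220:360,310:430],None,fx=4.2,fy=4.2,interpolation=cv2.INTER_CUBIC)
cv2.imwrite("pics/c3.png",z[:,:,::-1])
E
```

```text
t: 4.67
ee_pos: [466.5, 26.6, 52.6]
orientation: [-0.264, 2.884, 0.033]
ft_force: [-0.4, 0.0, -2.4]
width: 14.0
grasp_force: 30.0
t: 5.08
ee_pos: [497.2, 81.3, 51.4]
orientation: [-0.253, 2.885, 0.032]
ft_force: [-0.3, 0.5, -1.8]
width: 14.2
grasp_force: 30.0
turn [-0.016 -0.004 -0.066] shift after turn [-33.8  48.6   8. ] shift in present axes [-30.6  50.8   7. ] q [ 0.13  0.52  2.15  0.05  0.23 -1.66] pos [497.2  81.3  51.4]
```

View pics/c3.png

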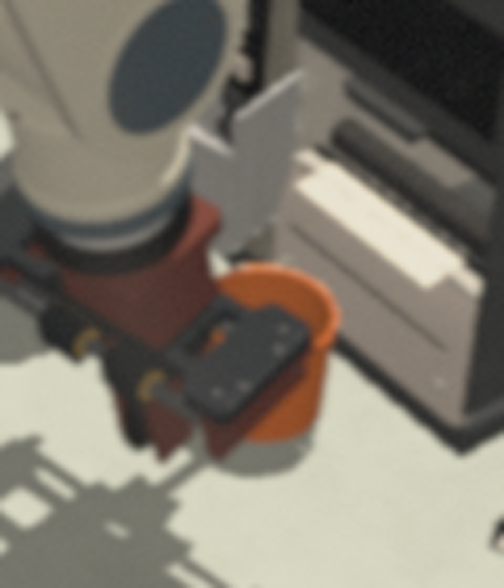

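```bash
python3 - <<'E'
from h import *
th=np.linspace(0,6.283,181); q=proj("side",np.c_[37*np.cos(th)+582.6,37*np.sin(th)+96.6,0*th+70.7]); print("pred right/top",q[:,0].max(),q[:,1].min(),"seen",340/4.2+310,264/4.2+220)
E
python3 jog.py '[[[0, 0, 0], [-0.016, -0.004, -0.066]], [[-9, 13, 2], [0, 0, 0]], [[-9, 13, 2], [0, 0, 0]], [[-8, 11, 2], [0, 0, 0]]]'
python3 jog.py '[[[-5, 7.5, 1.4], [0, 0, 0]], [[0, 0, 0], [0, 0, 0]]]'
python3 rel.py 519.3 136.8 52 0.243 0.25
```

```text
pred right/top 390.3032512064108 282.1158308825497 seen 390.95238095238096 282.85714285714283
t: 5.47
ee_pos: [513.8, 123.5, 51.9]
orientation: [-0.351, 2.872, 0.044]
ft_force: [-0.1, 0.8, -0.6]
width: 13.9
grasp_force: 30.0
t: 5.63
ee_pos: [517.8, 132.9, 52.0]
orientation: [-0.355, 2.87, 0.044]
ft_force: [0.4, 1.1, -1.5]
width: 13.9
grasp_force: 30.0
turn [0.    0.001 0.003] shift after turn [-2.4  3.4  0.6] shift in present axes [-2.4  3.4  0.6] q [ 0.23  0.54  2.08  0.02  0.27 -1.61] pos [517.8 132.9  52. ]
```

```bash
python3 jog.py '[[[-2.4, 3.4, 0.6], [0, 0, 0]], [[0, 0, 0], [0, 0, 0]], [[1, 0, 4], [0, 0, 0]], [[0.8, 0, 3], [0, 0, 0]], [[0.4, 0, 1.6], [0, 0, 0]]]'
python3 jog.py '[[[0, 0, 0], [0, 0, 0]], [[0, 0, 0], [0, 0, 0]]]'
```

```text
t: 6.05
ee_pos: [517.8, 135.1, 42.3]
orientation: [-0.355, 2.873, 0.044]
ft_force: [-8.8, -1.7, 15.6]
width: 13.7
grasp_force: 30.0
t: 6.22
ee_pos: [518.2, 135.3, 42.5]
orientation: [-0.356, 2.872, 0.044]
ft_force: [0.1, 0.5, -2.0]
width: 14.2
grasp_force: 30.0
```

```bash
python3 jog.py '[[[0, 0, 0], [0, 0, 0]], [[0, 0, 0], [0, 0, 0]], [[0, 0, 0], [0, 0, 0]], [[0, 0, 0], [0, 0, 0]], [[0, 0, 0], [0, 0, 0]]]' 44
python3 jog.py '[[[0, 0, -10], [0, 0, 0]], [[0, 0, -25], [0, 0, 0]], [[0, 0, -40], [0, 0, 0]], [[0, 0, -40], [0, 0, 0]]]'
python3 rel.py 420 220 240 0.243 0.68
python3 - <<'E'
from workcell import ctrl
import cv2,numpy as np
a=ctrl.get_image("side")["img"]; 
z=cv2.resize(a[200:350,310:430],None,fx=4,fy=4,interpolation=cv2.INTER_CUBIC)
cv2.imwrite("pics/c4.png",z[:,:,::-1])
E
```

```text
t: 6.63
ee_pos: [518.7, 135.7, 42.9]
orientation: [-0.356, 2.871, 0.044]
ft_force: [0.3, -0.2, -0.0]
width: 42.5
grasp_force: 0.0
t: 6.97
ee_pos: [489.5, 128.4, 154.9]
orientation: [-0.357, 2.874, 0.044]
ft_force: [0.7, 0.5, 0.5]
width: 44.4
grasp_force: 0.0
turn [ 0.001 -0.433  0.004] shift after turn [-18.2 105.6 -94.7] shift in present axes [ 22.8 105.8 -93.5] q [ 0.23  0.3   2.11  0.01  0.49 -1.59] pos [489.5 128.4 154.9]
```

View pics/c4.png

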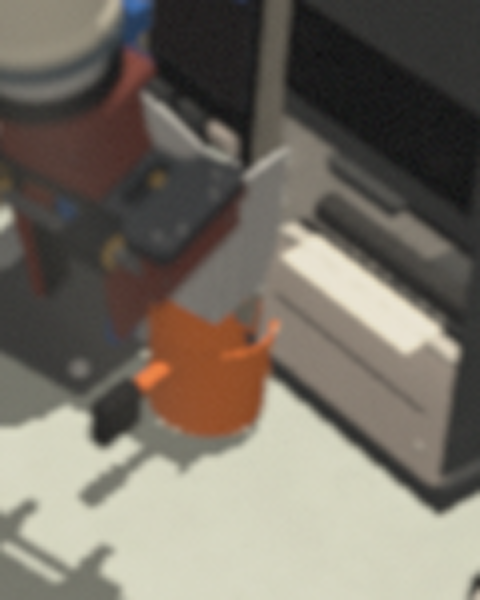

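```bash
cat > ik.py <<'E'
from h import *
from scipy.spatial.transform import Rotation as Ro
from workcell import ctrl
o=ctrl.get_obs()
S=[([1.18796,.42375,1.6306,0,1.0886,-.019],[222.2,583.6,239.0]),(o["qpos"],o["ee_pos"]),
([1.38,.42,1.70,-.5,1.03,.16],[222.6,584.7,240.2]),([.22,.24,2.37,-.79,.17,-.52],[426.7,69.2,137.5]),([.1,.29,2.28,-.35,.26,-1.02],[450.4,32.4,126.6]),([.09,.3,2.23,-.17,.38,-1.17],[450.9,32.1,126.6]),
([.06,.51,2.22,-.35,.17,-1],[465.8,24.6,42.9]),([.13,.52,2.15,.05,.23,-1.66],[497.2,81.3,51.4]),([.23,.54,2.08,.02,.27,-1.61],[517.8,132.9,52])]
Ry=lambda a:Ro.from_euler("y",a).as_matrix(); Rz=lambda a:Ro.from_euler("z",a).as_matrix()
def fk(q,p):
    h,a,L1,L2,e,L3=p
    A=Rz(q[0]);x=A@[a,0,h]; A=A@Ry(q[1]); x=x+A@[0,0,L1]; A=A@Ry(q[2]); x=x+A@[e,0,L2]; A=A@Rz(q[3])@Ry(q[4]); x=x+A@[0,0,L3]; return x,A[:,2]
r=least_squares(lambda p:np.concatenate([(fk(q,p)[0]-x)/(1 if i<2 else 5) for i,(q,x) in enumerate(S)]+[(p-[400,0,450,400,0,300])*1e-3]),[400,0,450,400,0,300]); P=r.x
print(P.round(),r.fun.round(1))
for (x,y,z,psi,t) in [(510,271,221,.243,.68),(510,271,221,.243,.61),(461,259,221,.243,.65),(440,253,290,.243,.65),(461,259,221,.243,.61)]:
    d=np.array([np.sin(t)*np.cos(psi),np.sin(t)*np.sin(psi),-np.cos(t)])
    s=least_squares(lambda q:np.r_[fk(q,P)[0]-[x,y,z],300*(fk(q,P)[1]-d),0.01*q[3]],[.45,.1,2.1,0,.35],bounds=([-3,-.9,.09,-1.31,.05],[3,2.11,2.58,4.45,2.69])); print((x,y,z,t),s.x.round(2),s.cost.round(2))
th=np.linspace(0,6.283,181); q=proj("side",np.c_[37*np.cos(th)+602.8,37*np.sin(th)+156.5,0*th+62]); b=proj("side",np.c_[35*np.cos(th)+602.8,35*np.sin(th)+156.5,0*th]);print("cup pred rim right",q[:,0].max(),"base bottom",b[:,1].max(),"seen 380.3 309")
E
python3 ik.py
```

```text
[287.  17. 540. 471.  68. 260.] [ 11.1  -4.4   0.2   2.6 -11.7  -0.2  -0.2  -0.1  -0.3  -0.3  -1.2  -0.8
   0.4  -2.   -0.2   0.2  -1.5  -0.3   1.1  -2.3   0.9  -0.1  -2.7   0.1
   0.6  -1.9   0.7  -0.1   0.    0.1   0.1   0.1  -0. ]
(510, 271, 221, 0.68) [ 0.58  0.24  2.14 -1.09  0.24] 0.0
(510, 271, 221, 0.61) [ 0.57  0.24  2.1  -0.72  0.28] 0.0
(461, 259, 221, 0.65) [ 0.62  0.17  2.22 -1.04  0.26] 0.0
(440, 253, 290, 0.65) [ 0.64 -0.    2.2  -0.63  0.41] 0.0
(461, 259, 221, 0.61) [ 0.61  0.17  2.2  -0.83  0.29] 0.0
cup pred rim right 379.3434485970711 base bottom 309.27446676513966 seen 380.3 309
```

```bash
python3 jog.py '[[[0, 0, -20], [0, -0.102, 0.001]], [[0, 0, -20], [0, -0.102, 0.001]], [[0, 0, -20], [0, -0.103, 0.001]], [[0, 0, 0], [0, -0.103, 0.001]], [[0, 0, 0], [0, 0, 0]]]'
python3 rel.py 454.1 256.7 295.4 0.243 0.66
```

```text
t: 7.43
ee_pos: [470.0, 121.2, 227.8]
orientation: [-0.308, 2.495, 0.11]
ft_force: [0.5, 0.1, 0.2]
width: 44.0
grasp_force: 0.0
turn [ 0.008 -0.028 -0.   ] shift after turn [-55.  135.3 -42.9] shift in present axes [-53.7 135.7 -43.3] q [ 0.21  0.07  2.33  0.24  0.11 -1.83] pos [470.  121.2 227.8]
```

```bash
python3 jog.py '[[[-11, 27, -8.6], [0, 0, 0]], [[-11, 27, -8.6], [0, 0, 0]], [[-11, 27, -8.6], [0, 0, 0]], [[-11, 27, -8.6], [0, 0, 0]], [[-11, 27, -8.6], [0, 0, 0]]]'
python3 jog.py '[[[0, 0, 0], [0, 0, 0]], [[0, 0, 0], [0, 0, 0]]]'
python3 rel.py 454.1 256.7 295.4 0.243 0.66
```

```text
t: 7.85
ee_pos: [462.1, 219.1, 274.4]
orientation: [-0.31, 2.502, 0.116]
ft_force: [-0.2, -0.0, -0.1]
width: 44.2
grasp_force: 0.0
t: 8.02
ee_pos: [462.0, 220.6, 274.7]
orientation: [-0.318, 2.5, 0.121]
ft_force: [0.3, -0.2, 0.0]
width: 44.0
grasp_force: 0.0
turn [ 0.019 -0.035  0.003] shift after turn [-13.5  37.  -15.7] shift in present axes [-13.1  37.2 -15.5] q [ 0.5   0.02  2.22 -0.43  0.31 -0.95] pos [462.  220.6 274.7]
```

```bash
python3 jog.py '[[[-4.5, 12.4, -5.2], [0.01, -0.018, 0.001]], [[-4.5, 12.4, -5.2], [0.01, -0.017, 0.001]], [[-4.5, 12.4, -5.2], [0, 0, 0]], [[0, 0, 0], [0, 0, 0]]]'
python3 rel.py 507.7 270.0 224.4 0.243 0.66
python3 - <<'E'
from workcell import ctrl
import cv2,numpy as np
a=ctrl.get_image("scene")["img"]; b=ctrl.get_image("side")["img"]; c=np.zeros((480,800,3),np.uint8)
f=lambda i,x0,y0: cv2.resize(i[y0:y0+120,x0:x0+100],(400,480),interpolation=cv2.INTER_CUBIC)
c[:,:400]=f(b,280,140); c[:,400:]=f(a,255,170); cv2.imwrite("pics/c5.png",c[:,:,::-1])
E
```

```text
t: 8.35
ee_pos: [454.0, 255.9, 294.9]
orientation: [-0.3, 2.467, 0.101]
ft_force: [1.1, 0.8, 0.4]
width: 43.9
grasp_force: 0.0
turn [-0.002 -0.001 -0.001] shift after turn [-0.6  0.8 89.7] shift in present axes [-0.7  1.  89.7] q [ 0.62  0.01  2.19 -0.64  0.39 -0.66] pos [454.  255.9 294.9]
```

View pics/c5.png

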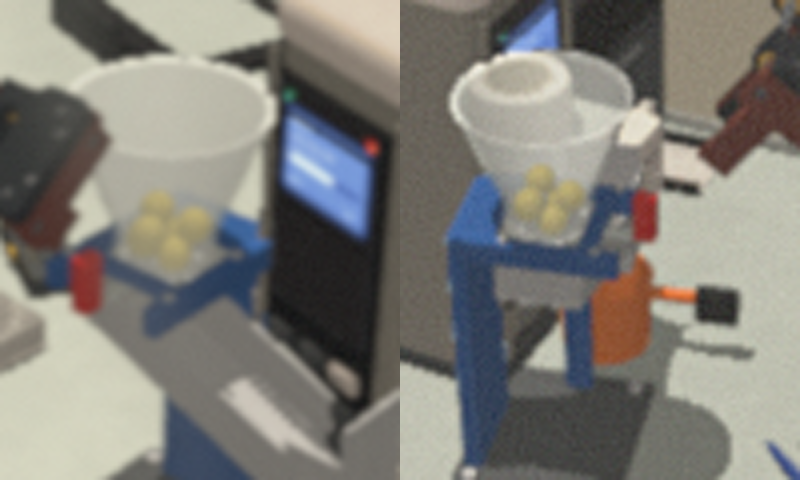

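```bash
python3 jog.py '[[[0, 1, 30], [0, 0, 0]], [[0, 0, 30], [0, 0, 0]], [[0, 0, 20], [0, 0, 0]], [[0, 0, 9.5], [0, 0, 0]], [[0, 0, 0], [0, 0, 0]]]'
python3 rel.py 507.7 270.0 224.4 0.243 0.66
```

```text
t: 8.87
ee_pos: [506.6, 267.3, 220.6]
orientation: [-0.298, 2.473, 0.097]
ft_force: [0.6, -0.1, -0.0]
width: 44.5
grasp_force: 0.0
turn [-0.005 -0.007 -0.001] shift after turn [-3.7  2.4 -2. ] shift in present axes [-3.7  2.4 -2. ] q [ 0.57  0.23  2.16 -1.02  0.23 -0.3 ] pos [506.6 267.3 220.6]
```

```bash
python3 jog.py '[[[-3, 2.4, -2], [0, 0, 0]], [[0, 0, 0], [0, 0, 0]], [[0, 0, 0], [0, 0, 0]], [[0, 0, 0], [0, 0, 0]], [[0, 0, 0], [0, 0, 0]]]' 0
python3 jog.py '[[[0, 0, 0], [0, 0, 0]], [[0, 0, 0], [0, 0, 0]]]'
python3 rel.py 507.7 270.0 224.4 0.243 0.66
```

```text
t: 9.28
ee_pos: [506.8, 270.9, 227.4]
orientation: [-0.298, 2.468, 0.099]
ft_force: [5.5, -14.6, 3.4]
width: 14.5
grasp_force: 8.5
t: 9.45
ee_pos: [507.0, 269.7, 227.3]
orientation: [-0.297, 2.469, 0.095]
ft_force: [1.2, -9.9, 3.4]
width: 12.1
grasp_force: 30.0
turn [-0.007 -0.002 -0.001] shift after turn [1.2 0.1 2.8] shift in present axes [1.2 0.2 2.8] q [ 0.57  0.22  2.15 -0.99  0.25 -0.33] pos [507.  269.7 227.3]
```

```bash
python3 jog.py '[[[6.3, -0.6, -4.9], [0, 0, 0]], [[6.3, -0.4, -4.9], [0, 0, 0]], [[6.3, 0, -4.9], [0, 0, 0]], [[6.3, 0, -4.9], [0, 0, 0]], [[6.3, 0, -4.9], [0, 0, 0]]]'
python3 jog.py '[[[5, 0, -3.9], [0, 0, 0]], [[0, 0, 0], [0, 0, 0]]]'
python3 - <<'E'
import numpy as np
from workcell import ctrl
o=ctrl.get_obs(); d=o["ee_pos"]-[507,269.7,227.3]; c,s=np.cos(.243),np.sin(.243)
print("out",-(d[0]*c+d[1]*s),"lat",-d[0]*s+d[1]*c,"up",d[2],o["ft_force"],o["width"],o["qpos"].round(2))
E
```

```text
t: 9.87
ee_pos: [469.0, 260.1, 227.5]
orientation: [-0.297, 2.468, 0.097]
ft_force: [15.1, -3.3, -8.4]
width: 11.5
grasp_force: 30.0
t: 10.03
ee_pos: [462.3, 258.4, 227.5]
orientation: [-0.298, 2.468, 0.097]
ft_force: [9.8, -4.7, -4.7]
width: 11.9
grasp_force: 30.0
out 46.11995033634387 lat -0.19348890821068387 up 0.15347039768639092 [ 9.76172718 -4.69343132 -4.68832514] 11.853015469555409 [ 0.61  0.16  2.24 -1.09  0.26 -0.19]
```

```bash
for i in 1 2 3 4; do python3 jog.py '[[[0, 0, 0], [0, 0, 0]], [[0, 0, 0], [0, 0, 0]], [[0, 0, 0], [0, 0, 0]], [[0, 0, 0], [0, 0, 0]], [[0, 0, 0], [0, 0, 0]]]' | tail -6 | head -2; done
python3 - <<'E'
from workcell import ctrl
import cv2,numpy as np
a=ctrl.get_image("scene")["img"]; b=ctrl.get_image("side")["img"]; c=np.zeros((600,800,3),np.uint8)
c[:,:480]=cv2.resize(b[165:315,280:400],(480,600),interpolation=cv2.INTER_CUBIC); c[:480,480:]=cv2.resize(a[170:290,255:335],(320,480),interpolation=cv2.INTER_CUBIC); cv2.imwrite("pics/c6.png",c[:,:,::-1])
o=ctrl.get_obs(); d=o["ee_pos"]-[507,269.7,227.3]; cc,s=np.cos(.243),np.sin(.243)
print("out",-(d[0]*cc+d[1]*s),"lat",-d[0]*s+d[1]*cc,"up",d[2],o["ft_force"],o["width"],o["t"])
E
```

```text
t: 10.45
ee_pos: [462.9, 258.6, 227.4]
t: 10.87
ee_pos: [462.9, 258.6, 227.4]
t: 11.28
ee_pos: [462.9, 258.5, 227.4]
t: 11.7
ee_pos: [462.9, 258.5, 227.4]
out 45.49673923292444 lat -0.20898423215194661 up 0.12535019589219587 [10.00066525 -4.5864203  -5.36111171] 11.824441178669222 11.8
```

View pics/c6.png

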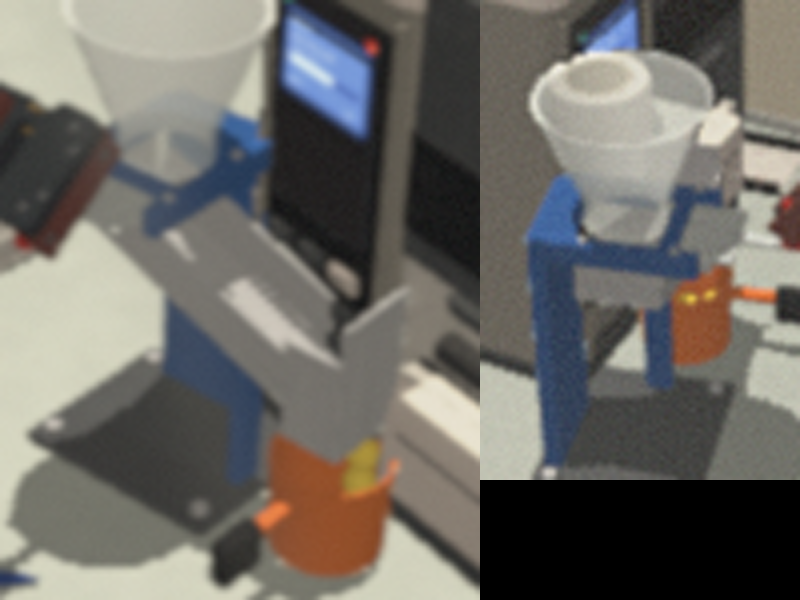

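```bash
python3 jog.py '[[[0, 0, 0], [0, 0, 0]], [[0, 0, 0], [0, 0, 0]], [[0, 0, 0], [0, 0, 0]], [[0, 0, 0], [0, 0, 0]], [[0, 0, 0], [0, 0, 0]]]' >/dev/null
python3 jog.py '[[[-6.3, 0, 4.9], [0, 0, 0]], [[-6.3, 0, 4.9], [0, 0, 0]], [[-6.3, 0, 4.9], [0, 0, 0]], [[-6.3, 0, 4.9], [0, 0, 0]], [[-6.3, 0, 4.9], [0, 0, 0]]]'
python3 jog.py '[[[-3.2, 0, 2.5], [0, 0, 0]], [[-1.6, 0, 1.2], [0, 0, 0]], [[-0.8, 0, 0.6], [0, 0, 0]], [[0, 0, 0], [0, 0, 0]]]'
cat > out.py <<'E'
import numpy as np
from workcell import ctrl
o=ctrl.get_obs(); d=o["ee_pos"]-[507,269.7,227.3]; cc,s=np.cos(.243),np.sin(.243); f=o["ft_force"]
print("out",-(d[0]*cc+d[1]*s),"lat",-d[0]*s+d[1]*cc,"up",d[2],"F hx",f[0]*cc+f[1]*s,f.round(1),o["width"],o["t"])
E
python3 out.py
```

```text
t: 12.63
ee_pos: [501.3, 268.1, 227.3]
orientation: [-0.298, 2.468, 0.098]
ft_force: [-1.4, -5.4, 4.6]
width: 11.8
grasp_force: 30.0
t: 12.97
ee_pos: [507.2, 269.6, 227.3]
orientation: [-0.298, 2.469, 0.098]
ft_force: [-5.4, -6.7, 5.9]
width: 12.0
grasp_force: 30.0
out -0.15526874014531872 lat -0.1349011859728852 up -0.010428954398520318 F hx -6.863568476089749 [-5.4 -6.7  5.9] 11.989415203982322 12.9667
```

```bash
python3 jog.py '[[[-0.8, 0, 0.6], [0, 0, 0]], [[0, 0, 0], [0, 0, 0]]]' >/dev/null; python3 out.py
python3 jog.py '[[[-0.8, 0, 0.6], [0, 0, 0]], [[0, 0, 0], [0, 0, 0]], [[0, 0, 0], [0, 0, 0]]]' >/dev/null; python3 out.py
```

```text
out -0.24595617696492791 lat -0.1575372859082435 up -0.0704489500141392 F hx -16.35833621236054 [-14.8  -8.4  13.2] 11.890987778194438 13.1333
out -0.3621895894671537 lat -0.18614069451140336 up -0.18224741570693936 F hx -24.081120813457765 [-22.4  -9.9  20.1] 11.47261855642971 13.3833
```

```bash
python3 jog.py '[[[1, 0, -1], [0, 0, 0]], [[0, 0, 0], [0, 0, 0]]]' >/dev/null; python3 out.py
python3 jog.py '[[[0, 0, 0], [0, 0, 0]], [[0, 0, 0], [0, 0, 0]], [[0, 0, 0], [0, 0, 0]], [[0, 0, 0], [0, 0, 0]], [[0, 0, 0], [0, 0, 0]]]' 44 >/dev/null; python3 out.py
python3 jog.py '[[[0, 0, -10], [0, 0, 0]], [[0, 0, -20], [0, 0, 0]], [[0, 0, -30], [0, 0, 0]], [[0, 0, -30], [0, 0, 0]], [[0, 0, 0], [0, 0, 0]]]'
python3 - <<'E'
from workcell import ctrl
import cv2,numpy as np
a=ctrl.get_image("scene")["img"]; b=ctrl.get_image("side")["img"]; c=np.zeros((600,800,3),np.uint8)
c[:,:480]=cv2.resize(b[165:315,280:400],(480,600),interpolation=cv2.INTER_CUBIC); c[:480,480:]=cv2.resize(a[170:290,255:335],(320,480),interpolation=cv2.INTER_CUBIC); cv2.imwrite("pics/c7.png",c[:,:,::-1])
E
```

```text
out -0.2630206229299337 lat -0.14327078216506647 up -0.04589579626016871 F hx -10.106125930994189 [-8.7 -6.9  7.8] 11.920993774289466 13.55
out -1.8246851450215984 lat 1.2047297609686263 up 0.14119281132141737 F hx 0.2325392508415745 [0.1 0.4 0. ] 41.31114322135976 13.9667
t: 14.38
ee_pos: [454.2, 258.5, 302.4]
orientation: [-0.299, 2.464, 0.104]
ft_force: [0.5, -0.2, 0.8]
width: 43.8
grasp_force: 0.0
```

View pics/c7.png

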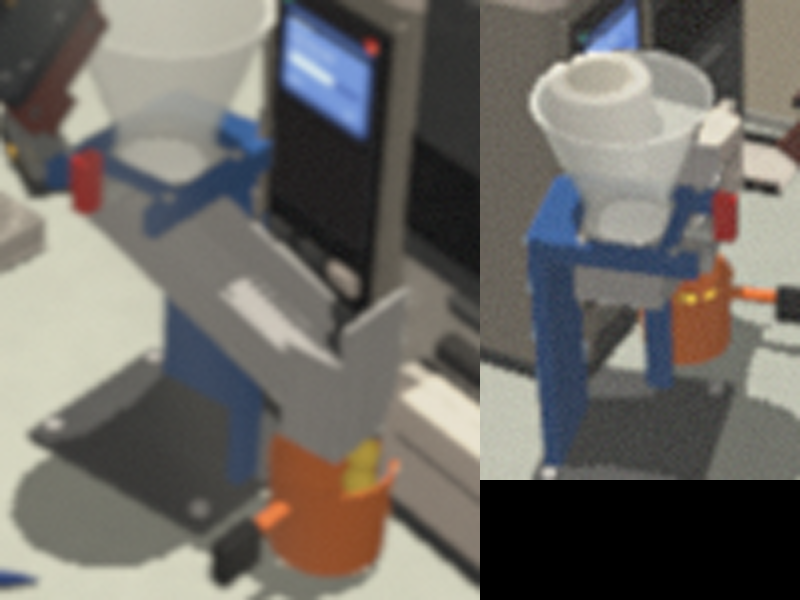

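Run:
```python
from h import *
for n,uv in [("side",(370.3,278)),("side",(371,284.5)),("scene",(307,244.5)),("scene",(312.5,244))]:
    print(n,uv,[(z,(onplane(n,uv,z)[:2]-[602.8,156.5]).round(0).tolist()) for z in (14,28,45,70)])
```

```text
side (370.3, 278) [(14, [55.0, 36.0]), (28, [44.0, 23.0]), (45, [29.0, 8.0]), (70, [8.0, -16.0])]
side (371, 284.5) [(14, [41.0, 16.0]), (28, [30.0, 4.0]), (45, [15.0, -12.0]), (70, [-5.0, -34.0])]
scene (307, 244.5) [(14, [11.0, -26.0]), (28, [3.0, -11.0]), (45, [-7.0, 9.0]), (70, [-22.0, 37.0])]
scene (312.5, 244) [(14, [-3.0, -36.0]), (28, [-11.0, -20.0]), (45, [-21.0, -1.0]), (70, [-36.0, 28.0])]
```

```bash
python3 jog.py '[[[0, 0, -10], [0, 0.08, 0]], [[5, -35, 0], [0, 0.1, 0]], [[5, -35, 0], [0, 0.1, 0]], [[5, -35, 0], [0, 0.1, 0]], [[0, -35, 0], [0, 0, 0]]]'
python3 jog.py '[[[0, -35, 0], [0, 0, 0]], [[0, -35, 10], [0, 0, 0]], [[0, -30, 10], [0, 0, 0]], [[0, 0, 0], [0, 0, 0]]]'
python3 - <<'E'
from h import *
from workcell import ctrl
w=ctrl.get_image("wrist"); R,t=w["R"],w["t"]; print("cam at",(-R.T@t).round(),"axis",R[2].round(2))
X=np.array([[602.8,156.5,62],[602.8,156.5,4],[606,158,80.]]); p=X@R.T+t; th=np.arctan2(np.hypot(p[:,0],p[:,1]),p[:,2]); d=p[:,:2]/np.hypot(p[:,0],p[:,1])[:,None]
print((d*(th*w["fx"])[:,None]+[w["cx"],w["cy"]]).round(), w["fx"])
np.save("w.npy",w["img"])
s=ctrl.get_image("side")["img"]; hsv=cv2.cvtColor(s,cv2.COLOR_RGB2HSV); m=(hsv[...,0]>22)&(hsv[...,0]<35)&(hsv[...,1]>120)
ys,xs=np.nonzero(m[260:300,355:390]); print("side yellow",xs.min()+355,xs.max()+355,ys.min()+260,ys.max()+260,len(xs))
np.save("s.npy",s); np.save("c.npy",ctrl.get_image("scene")["img"])
E
```

```text
t: 14.9
ee_pos: [471.5, 133.8, 299.8]
orientation: [-0.329, 2.782, 0.041]
ft_force: [1.2, 0.9, -0.6]
width: 43.7
grasp_force: 0.0
t: 15.23
ee_pos: [499.8, 33.8, 279.3]
orientation: [-0.321, 2.784, 0.037]
ft_force: [-0.5, 0.2, 0.5]
width: 44.2
grasp_force: 0.0
cam at [380.   8. 390.] axis [ 0.57  0.12 -0.81]
[[401. 253.]
 [392. 224.]
 [404. 265.]] 371.64829954431775
side yellow 367 373 276 286 44
```

Run:
```python
import numpy as np,cv2
w,s,c=[np.load(f+".npy") for f in "wsc"]
C=np.zeros((600,800,3),np.uint8); I=cv2.INTER_CUBIC
C[:,:400]=cv2.resize(cv2.rotate(w[205:295,370:430],cv2.ROTATE_180),(400,600),interpolation=I)
C[:300,400:]=cv2.resize(s[265:310,345:405],(400,300),interpolation=I)
C[300:,400:]=cv2.resize(c[225:270,285:345],(400,300),interpolation=I)
cv2.imwrite("pics/c8.png",C[:,:,::-1])
```

```text
(no output)
```

View pics/c8.png

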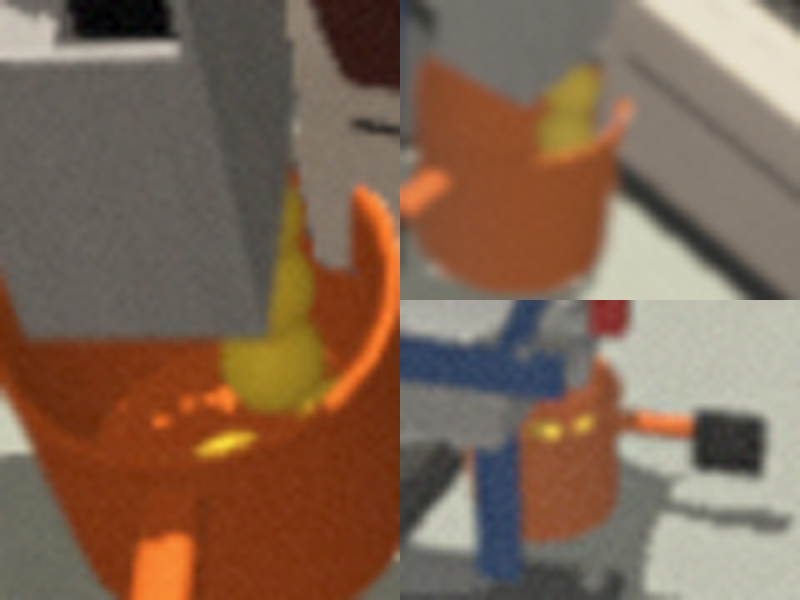

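Run:
```python
from h import *
from workcell import ctrl
w=ctrl.get_image("wrist"); R,t=w["R"],w["t"]
def pw(X):
    p=np.atleast_2d(X)@R.T+t; th=np.arctan2(np.hypot(p[:,0],p[:,1]),p[:,2]); return p[:,:2]/np.hypot(p[:,0],p[:,1])[:,None]*(th*w["fx"])[:,None]+[w["cx"],w["cy"]]
fw=lambda X:(([430,295]-pw(X))*6.667).round().astype(int)
fs=lambda X:((proj("side",X)-[345,265])*6.667+[400,0]).round().astype(int)
for a in range(-180,180,30):
    u=np.array([np.cos(np.radians(a)),np.sin(np.radians(a)),0]); c=np.array([602.8,156.5,0])
    P=[c+34*u+[0,0,62],c+37*u+[0,0,62],c+34*u+[0,0,4]]; print(a,fw(P).tolist(),fs(P).tolist())
H=[574.527,286.58,.243]; S=pose(H,[[-29,-152,80],[29,-152,80],[29,-112,80],[-29,-112,80],[29,-152,170]]); print("spout",fw(S).tolist(),fs(S).tolist())
print(w["img"][255:300:4,380:396:2].tolist()[0])
```

```text
-180 [[154, 451], [148, 466], [217, 627]] [[441, 125], [434, 128], [433, 255]]
-150 [[260, 449], [263, 464], [312, 627]] [[483, 147], [480, 152], [473, 278]]
-120 [[356, 403], [368, 413], [397, 584]] [[536, 153], [537, 159], [525, 284]]
-90 [[415, 327], [432, 330], [449, 513]] [[584, 142], [589, 147], [572, 273]]
-60 [[420, 244], [438, 240], [453, 434]] [[614, 117], [622, 120], [601, 247]]
-30 [[376, 176], [389, 167], [411, 369]] [[619, 85], [627, 85], [606, 215]]
0 [[295, 141], [300, 128], [337, 334]] [[597, 55], [604, 52], [585, 184]]
30 [[198, 143], [196, 131], [249, 336]] [[556, 34], [559, 29], [545, 163]]
60 [[109, 184], [99, 175], [169, 374]] [[505, 28], [504, 22], [495, 156]]
90 [[49, 253], [34, 249], [116, 439]] [[458, 38], [453, 33], [450, 167]]
120 [[34, 334], [17, 338], [105, 517]] [[428, 62], [419, 59], [420, 191]]
150 [[72, 407], [58, 418], [141, 586]] [[421, 93], [412, 94], [413, 223]]
spout [[306, 346], [341, 72], [116, 76], [62, 347], [270, -342]] [[523, 106], [626, 27], [532, -21], [428, 56], [647, -190]]
[[133, 101, 28], [136, 110, 32], [86, 81, 69], [84, 76, 73], [99, 96, 89], [96, 94, 89], [97, 95, 87], [94, 91, 86]]
```

```bash
cat > asc.py <<'E'
from h import *
def asc(rgb,x0,y0,x1,y1):
    h=cv2.cvtColor(rgb,cv2.COLOR_RGB2HSV).astype(int)
    for v in range(y0,y1):
        print(v,"".join(("Y" if h[v,u,0]>=20 and h[v,u,0]<36 else "O") if h[v,u,1]>135 else ("." if h[v,u,2]>140 else "-" if h[v,u,2]>100 else ":" if h[v,u,2]>60 else "#") for u in range(x0,x1)))
E
python3 - <<'E'
from asc import *
asc(cv2.rotate(np.load("w.npy"),cv2.ROTATE_180),205,190,275,258)
asc(np.load("s.npy"),345,268,387,305)
E
python3 rel.py 520 20 130 0.5 0.25
```

```text
190 .............-:::##############:::::::::::::::::-----:#OOOOOOOOOOOOOOO
191 .............-----------.......--::::::::::::::::-----:OOOOOOOOOOOOOOO
192 ................................-::::::::::::::::-----:OOOOOOOOOOOOOOO
193 ...............................--::::::::::::::::------:OOOOOOOOOOOOOO
194 .-.-------------------------------:::::::::::::::------:#OOOOOOOOOOOOO
195 -----:-------:---::-:----::::--::::::::::::::::::-------:OOOOOOOOOOOOO
196 :-:--::::--:--::::::::::-::::::::::::::::::::::::-------::OOOOOOOOOOO#
197 :::::::-:-:::--:--:-:-:--:-:::-::::::::::::::::::--------:::#:#OO#O:::
198 ::-:--:---:::-:-:-:-::::--::::-::::::::::::::::::--------------:::----
199 -::--:::::::---:-::::::-:-:::::--:::::::::::::::::--------------------
200 --::::-:---:-----::::--:::::::--:::::::::::::::::---------------------
201 -::::-:::::-::-----::::::::::::::::::::::::::::::---------------------
202 --::::---:--:-:::-::-:---:-::-:::::::::::::::::::---------------------
203 -:-:-:---:::--:-::-:::---::-::::-::::::::::::::::---------:#:::-------
204 :-::::--:-::::::-:-:::-:-:-:-::-::::::::::::::
[... 5209 characters left out ...]
O--:###::---
294 OOOOOOOOOOOOOOOOOOOOOOOOOOOOOOO..-::##::--
295 OOOOOOOOOOOOOOOOOOOOOOOOOOOOOO....--:##::-
296 OOOOOOOOOOOOOOOOOOOOOOOOOOOOOO......-:###:
297 OOOOOOOOOOOOOOOOOOOOOOOOOOOOOO.......-:###
298 :-OOOOOOOOOOOOOOOOOOOOOOOOOOOO........-:##
299 :--OOOOOOOOOOOOOOOOOOOOOOOOOOO.........-::
300 :--OOOOOOOOOOOOOOOOOOOOOOOOOOO..........--
301 :---OOOOOOOOOOOOOOOOOOOOOOOOOO............
302 :---OOOOOOOOOOOOOOOOOOOOOOOOO.............
303 :----OOOOOOOOOOOOOOOOOOOOOOOO.............
304 :----..OOOOOOOOOOOOOOOOOOOOO-.............
turn [-0.089  0.09  -0.253] shift after turn [ 28.  -26.6 149. ] shift in present axes [ 35.4 -21.4 148.3] q [ 0.02  0.05  2.07  0.1   0.69 -1.85] pos [498.7  38.7 281.3]
```

```bash
python3 rel.py 486.7 127.6 167 0.243 0.25
```

```text
turn [-0.014  0.092 -0.007] shift after turn [ 18.8  89.2 113.1] shift in present axes [ 29.7  90.6 109.6] q [ 0.02  0.05  2.07  0.1   0.69 -1.85] pos [498.7  38.7 281.3]
```

```bash
python3 jog.py '[[[0, 0, 0], [0, 0.05, 0]], [[0, 0, 0], [0, 0.03, 0]], [[0, 0, 0], [0, 0, 0]]]'; python3 rel.py 486.7 127.6 167 0.243 0.25
```

```text
t: 15.68
ee_pos: [499.7, 40.0, 282.7]
orientation: [-0.34, 2.858, 0.028]
ft_force: [-0.9, -0.6, -0.6]
width: 44.0
grasp_force: 0.0
turn [-0.014  0.014 -0.005] shift after turn [ 20.4  88.2 114.2] shift in present axes [ 22.4  89.7 112.7] q [ 0.03  0.08  2.02  0.06  0.79 -1.81] pos [499.7  40.  282.7]
```

```bash
python3 jog.py '[[[4, 18, 23], [-0.014, 0.014, -0.005]], [[4, 18, 23], [0, 0, 0]], [[4, 18, 23], [0, 0, 0]], [[4, 17, 23], [0, 0, 0]], [[4, 17, 22], [0, 0, 0]]]'
python3 jog.py '[[[0, 0, 0], [0, 0, 0]], [[0, 0, 0], [0, 0, 0]]]' >/dev/null
python3 rel.py 518.7 135.7 43 0.243 0.25
```

```text
t: 16.1
ee_pos: [486.2, 127.9, 165.9]
orientation: [-0.351, 2.87, 0.046]
ft_force: [1.0, -0.4, 0.3]
width: 43.9
grasp_force: 0.0
turn [ 0.001 -0.002  0.002] shift after turn [ -2.7   0.3 127.5] shift in present axes [-3.000e+00  1.000e-01  1.275e+02] q [ 0.23  0.27  2.11  0.01  0.51 -1.59] pos [485.6 127.2 165.8]
```

```bash
python3 jog.py '[[[-1, 0, 33], [0, 0, 0]], [[-1, 0, 33], [0, 0, 0]], [[-0.7, 0.2, 30], [0, 0, 0]], [[0, 0, 20], [0, 0, 0]], [[0, 0, 11], [0, 0, 0]]]'
python3 jog.py '[[[0, 0, 0], [0, 0, 0]], [[0, 0, 0], [0, 0, 0]]]' >/dev/null
python3 rel.py 518.7 135.7 43 0.243 0.25
python3 jog.py '[[[0, 0, 0], [0, 0, 0]], [[0, 0, 0], [0, 0, 0]], [[0, 0, 0], [0, 0, 0]], [[0, 0, 0], [0, 0, 0]], [[0, 0, 0], [0, 0, 0]]]' 0
python3 jog.py '[[[0, 0, 0], [0, 0, 0]], [[0, 0, 0], [0, 0, 0]]]'
```

```text
t: 16.68
ee_pos: [520.6, 134.2, 43.6]
orientation: [-0.348, 2.872, 0.045]
ft_force: [0.5, -0.6, 1.4]
width: 43.7
grasp_force: 0.0
turn [ 0.     0.001 -0.002] shift after turn [1.7 1.7 1.8] shift in present axes [1.7 1.7 1.8] q [ 0.23  0.56  2.08  0.02  0.25 -1.6 ] pos [520.3 134.3  45.2]
t: 17.27
ee_pos: [520.0, 134.6, 45.0]
orientation: [-0.348, 2.871, 0.045]
ft_force: [0.1, 1.1, -0.0]
width: 14.2
grasp_force: 5.7
t: 17.43
ee_pos: [520.0, 134.6, 44.9]
orientation: [-0.348, 2.871, 0.045]
ft_force: [-3.5, -0.5, 6.5]
width: 13.8
grasp_force: 30.0
```

```bash
python3 jog.py '[[[-0.3, 0, -1.2], [0, 0, 0]], [[7, 0, -1.8], [0, 0, 0]], [[-7, 0, 1.8], [0, 0, 0]], [[0, 6, 0], [0, 0, 0]], [[0, -12, 0], [0, 0, 0]]]'
python3 jog.py '[[[7, 6, -1.8], [0, 0, 0]], [[0, 0, 0], [0, 0, 0]], [[-7, 0, 1.8], [0, 0, 0]], [[0, 0, 0], [0, 0, 0]], [[0, 0, 0], [0, 0, 0]]]'
python3 - <<'E'
from asc import *
from workcell import ctrl
a=ctrl.get_image("side")["img"]; asc(a,345,268,387,292)
b=ctrl.get_image("wrist")["img"]; np.save("w2.npy",b); asc(ctrl.get_image("scene")["img"],285,225,345,262)
E
```

```text
t: 17.85
ee_pos: [520.2, 129.9, 45.3]
orientation: [-0.351, 2.873, 0.045]
ft_force: [0.0, 0.4, -1.2]
width: 14.2
grasp_force: 30.0
t: 18.27
ee_pos: [519.9, 134.9, 45.6]
orientation: [-0.349, 2.872, 0.045]
ft_force: [0.1, -0.8, -2.2]
width: 13.8
grasp_force: 30.0
268 :::::::::--------------------------.......
269 :::::::::-----------------------------....
270 ::::::::::---------------------------.-...
271 ::::::::::-----------------------------...
272 :::::::::::------------------------------.
273 :::::::::::::-----------------------------
274 :::::::::::::::---------------------------
275 :::::::::::::::::--::::::-----------------
276 ::::::::::####::::::::::::::--------------
277 :::::::########::::::::::::::-------------
278 ::::::##########::::::::::::::----.-------
279 :::::######:::##:::::::::::::::--...------
280 ::::######:::::::::::::::::::::-....------
281 :::#####:::::::::::::::::::::::-.O..------
282 ::######:::::::::::::::::::::::-OO..------
283 ::######:::::::::::::::::::::#:OO...------
284 ::#####::-::::::::::::::::::###OO..-------
285 ::####:::::::::::::::::::::###:O--
[... 1995 characters left out ...]
.-O:--::OOOOOOOOOOOOOO-------....--:::::-....-----
252 :##:###:...-:::-::-OOOOOOOOOOOOO---------.....--::-....-----
253 :#:#:#:-...-::-:::-OOOOOOOOOOOOO--------........---...------
254 #:::#:-....-::::::-OOOOOOOOOOOOO---------.......---..-------
255 ::##:-.....-:::-::-OOOOOOOOOOOOO---------......-------------
256 ###:-......-::::::-OOOOOOOOOOOO-----------------------------
257 ##:-.......-:::-::-OOOOOOOOOOO---------......--------------.
258 :#:........-::-:::-OOOOOOOOOO---------........-------------.
259 #:-........--:--::-OOOOOOO.-----------........--------------
260 :-..........-:-:-:--------------------...........-----------
261 :-.........--::::::------------------...............--------
```

```bash
python3 jog.py '[[[0.2, 0, 0.8], [0, 0, 0]], [[0.1, 0, 0.4], [0, 0, 0]], [[0, 0, 0], [0, 0, 0]]]'
python3 jog.py '[[[0, 0, 0], [0, 0, 0]], [[0, 0, 0], [0, 0, 0]], [[0, 0, 0], [0, 0, 0]], [[0, 0, 0], [0, 0, 0]], [[0, 0, 0], [0, 0, 0]]]' 44
python3 jog.py '[[[0, 0, -10], [0, 0, 0]], [[0, 0, -25], [0, 0, 0]], [[0, 0, -40], [0, 0, 0]], [[0, 0, -40], [0, 0, 0]], [[0, 0, 0], [0, 0, 0]]]'
python3 rel.py 499 36 281 0.243 0.25
python3 - <<'E'
from asc import *
from workcell import ctrl
a=ctrl.get_image("side")["img"]; asc(a,345,272,387,290)
E
```

```text
t: 18.67
ee_pos: [519.6, 134.5, 44.5]
orientation: [-0.348, 2.872, 0.045]
ft_force: [-1.3, 0.0, 1.3]
width: 14.1
grasp_force: 30.0
t: 19.08
ee_pos: [520.0, 134.5, 44.4]
orientation: [-0.348, 2.872, 0.045]
ft_force: [0.5, 0.1, -0.1]
width: 42.2
grasp_force: 0.0
t: 19.5
ee_pos: [493.9, 128.0, 162.5]
orientation: [-0.347, 2.863, 0.046]
ft_force: [0.6, -0.5, -0.1]
width: 43.9
grasp_force: 0.0
turn [ 0.     0.01  -0.002] shift after turn [ -12.6  -90.5 -119.1] shift in present axes [ -13.9  -90.5 -119. ] q [ 0.23  0.29  2.1   0.01  0.49 -1.59] pos [493.9 128.  162.5]
272 :::::------------------------------------.
273 ::::-------------------------------------.
274 :::OO-------------------------------------
275 :::OOOO-----------------------------------
276 ::-OOOOOO-----------------::--------------
277 ::-OOOOOOO---------------:::--------------
278 :--OOOOOOOOOO-------------:---------------
279 :--OOOOOOOOOOO--------OO--:-----....------
280 :--OOOOOOOOOOOOO-----OOOO-------....------
281 :--OOOOOOOOOOOOOOOOOOOOOOO------.O..------
282 :--OOOOOOOOOOOOOOOOOOOOOOOOO---..O..------
283 :--OOOOOOOOOOOOOOOOOOOOOOOO----..O..------
284 :--OOOOOOOOOOOOOOOOOOOOOOOO::--.....------
285 ::-OOOOOOOOOOOOOOOOOOOOOOOO::-..O..-------
286 ::-OOOOOOOOOOOOOOOOYYYYOOOOOOOOOO.--------
287 ----OOOOOOOOOOOOOOYYYYYOOOOOOOOOO---------
288 -..-OOOOOOOOOOOOOOYYOOOOOOOOOOOOO---------
289 -.--OOOOOOOOOOOOOOOOOOOOOOOOOOOOO---------
```

```bash
python3 jog.py '[[[-2.5, -18, -24], [0, 0, 0]], [[-2.5, -18, -24], [0, 0, 0]], [[-2.5, -18, -24], [0, 0, 0]], [[-2.5, -18, -24], [0, 0, 0]], [[-2.5, -18, -23], [0, 0, 0]]]'
python3 jog.py '[[[0, 0, 0], [0, 0, 0]], [[0, 0, 0], [0, 0, 0]]]'
python3 - <<'E'
from asc import *
from workcell import ctrl
w=cv2.rotate(ctrl.get_image("wrist")["img"],cv2.ROTATE_180); asc(w,200,195,280,262)
for n in ("side","scene"):
    a=ctrl.get_image(n)["img"]; cv2.imwrite(f"pics/{n}9.png",a[:,:,::-1]); h=cv2.cvtColor(a,cv2.COLOR_RGB2HSV); m=((h[...,0]>=22)&(h[...,0]<36)&(h[...,1]>120)).astype(np.uint8)
    k,l,s,c=cv2.connectedComponentsWithStats(m); print(n,[s[i].tolist() for i in range(1,k) if s[i,4]>5])
E
```

```text
t: 19.97
ee_pos: [496.3, 35.2, 274.5]
orientation: [-0.349, 2.873, 0.045]
ft_force: [0.7, 0.5, 0.4]
width: 43.9
grasp_force: 0.0
t: 20.13
ee_pos: [497.3, 35.3, 274.5]
orientation: [-0.345, 2.871, 0.044]
ft_force: [-0.9, 0.2, -0.6]
width: 43.9
grasp_force: 0.0
195 ::::::::::::::::::::::::::::::::::::::::::::::::::::::::::OOOOOOOOOOOOOOOO#:-:#:
196 ::::::::::::::::::::::::::::::::::::::::::::::::::::::::::OOOOOOOOOOOOOOOOOO.---
197 ::::::::::::::::::::::::::::::::::::::::::::::::::::::::::OOOOOO###OOOOOOOOOO.--
198 :::::::::::::::::::::::::::::::::::::::::::::::::::::::::::#:O::::::OOOOOOOOO.--
199 ::::::::::::::::::::::::::::::::::::::::::::::::::::::::::#####:----:::OOOOOO.--
200 :::::::::::::::::::::::::::::::::::::::::::::::::::::::::######:-------OOOOOO.--
201 :::::::::::::::::::::::::::::::::::::::::::::::::::::::::######OOOOO--OOOOOOOO.-
202 :::::::::::::::::::::::::::::::::::::::::::::::::::::::::######OOOOOOOOOOOOOOO--
203 :::::::::::::::::::::::::::::::::::::::::::::::::::::::::######OOOOOOOOOOOOOOO-:
204 :::::::::::::::--::::::::::::::::::::::::::::::::::::::::#####OOOOOOOOO
[... 4412 characters left out ...]
:-------:-:::::-.
257 ::#######:::::::::--:--::-::::----:-OOOOOOOOOO-----------:-::---:-:----:::-:::-.
258 :#######::-::::---:-::-:::--::------OOOOOOOOOO-:---:-::-::::::-:--------::::--..
259 ########::-::::-:::::::-::---::-:---OOOOOOOOOO-::-:-:---:-------::::---::-:--...
260 ########::-::::---::----:-----:-----OOOOOOOOOO:::---:---::::--:-------------....
261 ########:-:---:------:::------:--:-OOOOOOOOOOO:-::::::-::-:-::------:------.....
side [[288, 8, 7, 5, 21], [308, 17, 8, 6, 26], [341, 27, 9, 8, 45], [382, 44, 10, 8, 60], [533, 163, 17, 17, 154], [363, 286, 4, 2, 6]]
scene [[185, 109, 8, 9, 33], [73, 122, 16, 14, 90], [138, 134, 11, 11, 54], [87, 165, 14, 11, 56], [38, 189, 16, 14, 81]]
```

Run:
```python
from h import *
from workcell import ctrl
for f in ("side0","side9","scene0","scene9"):
    h=cv2.cvtColor(cv2.imread(f"pics/{f}.png"),cv2.COLOR_BGR2HSV); m=((h[...,0]<6)|(h[...,0]>174))&(h[...,1]>150)&(h[...,2]>90)
    y0,y1,x0,x1=(190,235,290,315) if "side" in f else (210,235,305,325)
    ys,xs=np.nonzero(m[y0:y1,x0:x1]); print(f,xs.mean()+x0,ys.mean()+y0,len(xs))
h=cv2.cvtColor(cv2.imread("pics/side9.png"),cv2.COLOR_BGR2HSV); m=(h[...,0]<16)&(h[...,1]>150); ys,xs=np.nonzero(m[270:320,345:390]); print("cup side ext",xs.max()+345,ys.max()+270)
print(ctrl.get_obs()["t"])
ctrl.close_job()
```

```text
side0 300.8 210.36363636363637 55
side9 300.91379310344826 210.41379310344828 58
scene0 315.7959183673469 223.46938775510205 49
scene9 315.6666666666667 223.53333333333333 45
cup side ext 376 308
20.2833
the job is handed in; nothing more can be done
```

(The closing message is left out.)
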